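# Snap an instrument case shut in the bench pedal press

### The arm

A 6-joint arm with a two-finger parallel gripper is mounted at the origin on a cart in front of the work surface, level with it; the furniture and walls round the work are solid. World frame = base frame: x ahead of the robot, y to its left, z up, the work surface at z = 0. Lengths are in m, angles in rad, forces in N, time in s.
With the tool pointing down it reaches from about 0.425 to 0.95 m from the base axis. Payload 14.7 kg.
Tool frame: the origin (TCP) lies at the very end of the fingers, on their centre line; the grasp point (between the pads) lies 19 mm behind it (grip_depth is the distance from the TCP to the grasp point, in m); z points along the fingers, y is the direction in which the jaws open and shut (so a half turn about z gives the same grasp; the last joint's range is limited). The gripper opens to 85 mm and grips with 20 to 120 N. Pads are 22 mm wide; open, the fingers measure 114 mm over their backs; the gripper's body (76 mm by 85 mm) begins 54 mm behind the grasp point. The pads swing forward as they close: fully open they stand 13 mm farther back than shut.
Start: joints at [-1.325, 0.48, 1.596, -0, 1.065, -0.047], TCP at [0.188, -0.622, 0.231] pointing down, gripper open.
Joint ranges: [-2.75, 2.75], [-0.82, 2.05], [0.23, 2.67], [-1.56, 4.7], [0.09, 2.69], [-2.92, 2.92]. Speed limits (rad/s): [1.89, 1.89, 2.39, 3.01, 3.01, 3.01].

### API

Orientations are given as a unit quaternion [x, y, z, w].
In Python, from station import observe, get_image, get_calibration, job_done, grip_depth gives the robot as it stands. The module is installed in compiled form; this text tells all that it offers.
- The arm moves only by the tool send_rows, never from a script. Its argument "steps" is a list of rows, each an object with "claw": the opening, from 0 (shut) to 1 (fully open); "offset": the shift along the world's x, y, z in mm, a list of three; "yaw": the turn about the world's z in degrees. A call has exactly 8 rows; each row shifts and turns the pose as measured when the row begins; what a row does not reach is not made up. A row lasts 1/12 s, in which the tool goes at most 41.7 mm and 7.16 degrees, less where a joint would pass 70% of its speed; a pose out of reach is approached as far as the arm can. A call with a gripper value outside its range is refused whole. The fingers move at their own pace and stop on an object; "newtons" is the grip in N (left out, the last holds). Time passes only in rows, so rows that do not move let the fingers close, or fill a call up. It gives the time, the measured TCP pose, the force and the opening at its end, in the units of the state.
- observe(): the state, without advancing time (a new reading comes with each control period).
- get_image(name): name is "scene" or "top" or "wrist"; returns (picture, depth): 384x512x3 uint8, red, green, blue; 384x512 float32, m along the optical axis (not along the pixel's ray), 0 where there is no reading.
- get_calibration(name): a dict with "fx", "fy", "cx", "cy" (pixels), "R" (3x3) and "t" (3): a world point X has camera coordinates R X + t; the wrist camera has in their place "hand_eye" (4x4, takes a point from camera to tool coordinates, whose origin is the TCP and whose axes are the flange's). Camera axes: x right, y down, z forward; pixel columns grow to the right and rows downward; lengths in m; the calibration is good to about 2 mm. A picture is of the moment at which its call begins: read the wrist's pose just before it. get_calibration takes no time and is no camera call.
- job_done(): hands the job in, once; it reports no verdict.
The state is a dict: "clock": time; "q": joint angles; "joint_vel": joint speeds; "tau": joint torques, N m; "position": TCP position; "tool_rot": TCP orientation; "ft_force": force on the tool from outside, world axes, zero at the start; "ft_torque": the same for the moment, N m; "grip_width": finger opening in m.
Only numpy, scipy, OpenCV 4.12 (cv2) and the standard library are available. Lean on these libraries where they do the work, as an engineer would, in place of code of your own. Each camera call takes 0.05 s, during which the arm holds its last target.

### The job

Close the light grey instrument case whose blue lid still stands proud, using the small pedal press: lay the case flat in the nest of dowels on the loading slide, push the slide all the way in under the ram, then press the pedal right down to its stop so that the lid snaps fully home. Let the pedal come back up and leave the case in the nest with the slide in; do not press the lid down by hand and leave the finished case with the dark lid where it is.

Things in the scene. Friction and masses are not known exactly. Their poses are not given: they have to be found in the camera images.
- case_center (a point): Loose case to be closed, 0.14 kg: light grey shell 52 mm (x) x 100 mm (y) x 28 mm high under a blue lid 8 mm thick of the same outline that stands 6 mm proud at the start (42 mm high in all, 36 mm when closed). Point: its middle, 21 mm above its underside. x across, y along, z up; it works either way round. Starts flat on the desk; grip the shell across its 52 mm at mid length.
- lid (a joint): Lid of that case, m: 0 = standing 6 mm proud, 0.006 = fully home on the shell. It goes straight down, only under about 22 N, and stays where it is left.
- case: The same case; origin at the middle of its underside.
- done_center (a point): Finished, closed case like it but with a dark grey lid, 52 x 100 x 36 mm, loose on the desk; point: its middle, 18 mm above its underside. Not to be disturbed.
- press: Grey-green bench press, fixed to the desk. Origin on the desk straight below the ram; x back to its column, y along the slide's travel (inwards), z up. Bed 310 mm long in y, from -195 to +115 mm. The head over the ram is 60 mm wide (y -30 to +30), from x = -30 mm back, 115 to 215 mm above the desk. Pedal lever at y = +89 mm, pivot at the back.
- nest (a point): Centre of the nest's flat floor on the loading slide, 30 mm above the desk; axes as the press's, moves with the slide. Eight dowels (8 mm thick, 15 mm high, the top 6 mm tapering to 3 mm) fence 57 mm in x and 105 mm in y: at x = +-32.5, y = +-36 mm and at x = +-14, y = +-56.5 mm; the middle of the long sides is open for fingers. The case lies with its length along y, centred on this point.
- slide (a joint): Loading slide, m: 0 = fully out (nest at y = -130 mm of the press), 0.13 = fully in against its stop, nest under the ram. Starts between 0 and 0.02. About 2 N of friction; stays where it is left.
- push_plate (a point): Middle of the outer (-y) face of the upright push plate at the slide's outer end, 55 mm above the desk; axes as the press's, moves with the slide, 85 mm from the nest's centre. Plate 46 mm wide (x), 6 mm thick, from 22 to 72 mm above the desk. Push it along +y, towards the head. Free space of 60 mm or more outside it.
- pedal_tread (a point): Middle of the upper face of the pedal's black ribbed tread, 58 mm (x) x 52 mm (y), axes as the press's at rest; moves with the pedal. The lever runs back from it (+x) to a level pivot 220 mm away and slopes up to the front by 0.165 rad at rest: about 87 mm above the desk when up, about 38 mm lower on its stop. No other part within 60 mm.
- pedal (a joint): Pedal lever, rad: 0 = up, 0.18 = down on its stop; a spring brings it back. Pressed at the tread it takes about 3 N at first, about 10 N while the ram drives the lid, then stops hard. The ram is tied to it and comes down 77 mm per rad; its foot (44 x 68 mm, 79.5 mm above the desk at rest) meets the proud lid at about 0.1 rad and has it home at the stop.

How it is judged:
By the outcome, as a careful person would: the job done as asked, in the order asked, and still so for the second after the job is handed in, with the robot touching nothing.
It also fails if it takes over 69 s, if anything falls off the work surface, if the arm or the gripper's body presses on something with over 40 N, if the wrist force passes 120 N, or if a joint passes its speed limit or range.

## Working session

There is one attempt and no reset: what is moved stays moved. The work goes in short steps, Python scripts to look and compute and a tool call to move; the robot and the scene stay as the last step left them, time stands still between calls to the robot, and variables do not carry over. Pictures are saved under pics/ and viewed, and the job is handed in when it is done.

Besides the shell and the picture viewer there is one more tool, called after "Emit:" as name(argument=value, ...) on one line, values as JSON. send_rows: Moves the arm, as the interface text tells. Its arguments: {"type":"object","properties":{"steps":{"type":"array","items":{"type":"object","properties":{"claw":{"type":"number"},"offset":{"type":"array","items":{"type":"number"}},"yaw":{"type":"number"}}}},"newtons":{"type":"number"}},"required":["steps"]}

```bash
mkdir -p pics
python3 - <<'E'
from station import *
import cv2
o=observe(); print(o, grip_depth if not callable(grip_depth) else grip_depth())
for n in ["scene","top"]:
    im,d=get_image(n); cv2.imwrite(f"pics/{n}0.png",cv2.cvtColor(im,cv2.COLOR_RGB2BGR))
    import numpy as np; np.savez(f"pics/{n}0.npz",im=im,d=d)
    c=get_calibration(n); print(n,c, 'campos',-np.array(c["R"]).T@np.array(c["t"]))
print(get_calibration("wrist"))
E
```

```text
{'clock': 0.0, 'q': array([-1.32460018e+00,  4.80836031e-01,  1.59685289e+00,  6.00732978e-06,
        1.06509371e+00, -4.66121583e-02]), 'joint_vel': array([-0.00139645,  0.00045811,  0.00045334,  0.00127243,  0.00029942,
       -0.000208  ]), 'tau': array([ 6.39161633e-03, -9.50620222e+01, -4.30182517e+01,  2.52949876e-04,
        1.24447557e-02, -2.23255876e-05]), 'position': array([ 0.18753446, -0.62194245,  0.23067749]), 'tool_rot': array([ 9.89302078e-01,  1.45880238e-01, -5.66629987e-05, -5.92291895e-04]), 'ft_force': array([-0.44006395,  0.87812068, -0.83621294]), 'ft_torque': array([-0.03032287,  0.01299848, -0.0167807 ]), 'grip_width': 0.08533330324267795} 0.0187
scene {'fx': 459.54315384741057, 'fy': 459.54315384741057, 'cx': 258.6095438826296, 'cy': 190.80484933165417, 'R': array([[-0.90536382, -0.42459691, -0.00581544],
       [-0.19520561,  0.42831919, -0.88229102],
       [ 0.37710891, -0.79765916, -0.4706684 ]]), 't': array([0.48704423, 0.24220081, 0.69696082])} campos [0.22540105 0.6589954  0.54456141]
top {'fx': 403.8245523326715, 'fy': 403.8245523326715, 'cx': 249.74736257349835, 'cy': 195.77930631817063, 'R': array([[-0.00592208, -0.99992995,  0.01024846],
       [-0.99574197,  0.00495383, -0.09205106],
       [ 0.09199385, -0.01074996, -0.99570155]]), 't': array([-0.09848285,  0.61639259,  1.00612578])} campos [ 0.52062736 -0.09071365  1.05954988]
{'fx': 273.41515617100356, 'fy': 273.41515617100356, 'cx': 254.59932651013173, 'cy': 190.26711368728135, 'hand_eye': array([[ 8.71235755e-05, -9.60726327e-01, -2.77497597e-01,
         6.96450897e-02],
       [ 9.99999809e-01, -8.61083542e-05,  6.12077812e-04,
        -4.36359603e-04],
       [-6.11934130e-04, -2.77497597e-01,  9.60726136e-01,
        -1.42427801e-01],
       [ 0.00000000e+00,  0.00000000e+00,  0.00000000e+00,
         1.00000000e+00]])}
```

View pics/scene0.png

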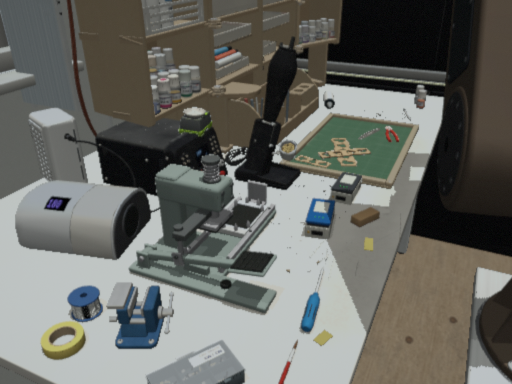

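View pics/top0.png

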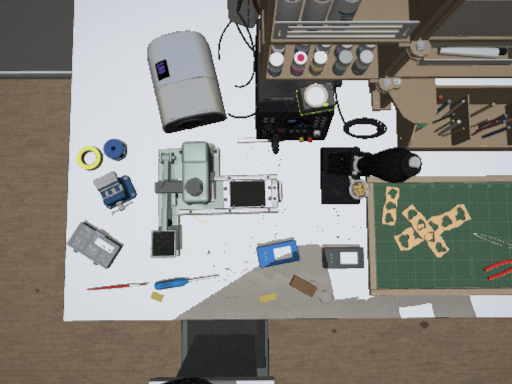

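The top view shows the blue-lidded case at (278,253), the dark-lidded case at (343,257), the nest at (248,193), the push plate near (280,193) and the tread at (164,243). I'll measure these next.

```bash
cat > h.py <<'E'
import numpy as np, cv2
from station import *
def ray(c,u,v,z):
    R=np.array(c["R"]);t=np.array(c["t"]);C=-R.T@t
    d=R.T@np.array([(u-c["cx"])/c["fx"],(v-c["cy"])/c["fy"],1.0])
    return C+d*(z-C[2])/d[2]
def cloud(c,d):
    R=np.array(c["R"]);t=np.array(c["t"])
    v,u=np.mgrid[:384,:512]
    P=np.stack([(u-c["cx"])/c["fx"]*d,(v-c["cy"])/c["fy"]*d,d],-1)
    return (P-t)@R
def prj(c,X):
    p=np.array(c["R"])@np.array(X)+np.array(c["t"]); return c["fx"]*p[0]/p[2]+c["cx"],c["fy"]*p[1]/p[2]+c["cy"]
E
python3 - <<'E'
from h import *
z=np.load("pics/top0.npz");im,d=z["im"],z["d"];c=get_calibration("top")
P=cloud(c,d)
hsv=cv2.cvtColor(im,cv2.COLOR_RGB2HSV)
m=cv2.inRange(hsv,(98,130,80),(118,255,255));m[:, :230]=0;m[:,320:]=0;m[:230]=0
m[290:]=0
m=cv2.morphologyEx(m,cv2.MORPH_CLOSE,np.ones((15,15)))
cs,_=cv2.findContours(m,0,2);k=max(cs,key=cv2.contourArea)
print("lid h",np.median(P[m>0][:,2]))
pts=np.array([ray(c,*p,.042)[:2] for p in k[:,0].astype(float)],np.float32)
print("case",cv2.minAreaRect(pts*1000))
# press colours
b=cv2.resize(im[130:290,140:380],None,fx=3.3,fy=3.3,interpolation=cv2.INTER_CUBIC)
cv2.imwrite("pics/topcrop.png",cv2.cvtColor(b,cv2.COLOR_RGB2BGR))
for uv in [(248,193),(232,193),(164,243),(343,257),(195,185),(280,193),(278,193)]: print(uv,P[uv[1],uv[0]].round(4))
E
```

```text
lid h 0.040889612454097904
case ((469.7013854980469, -170.0054473876953), (50.05121612548828, 97.69442749023438), 10.784188270568848)
(248, 193) [ 0.6231 -0.0974  0.0279]
(232, 193) [ 0.623  -0.0564  0.0308]
(164, 243) [0.4982 0.1048 0.0842]
(343, 257) [ 0.4594 -0.3353  0.037 ]
(195, 185) [0.6222 0.0154 0.2134]
(280, 193) [ 0.6183 -0.1757  0.0729]
(278, 193) [ 0.6206 -0.1727  0.0494]
```

View pics/topcrop.png

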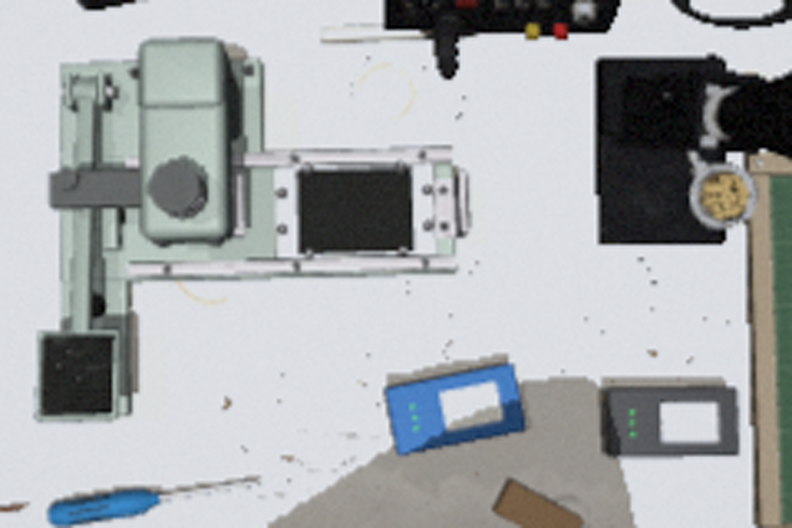

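Run:
```python
from h import *
z=np.load("pics/top0.npz");im,d=z["im"],z["d"];c=get_calibration("top")
P=cloud(c,d)
g=cv2.cvtColor(im,cv2.COLOR_RGB2GRAY)
def blob(box,zz,th):
    u0,u1,v0,v1=box;m=np.zeros_like(g);m[v0:v1,u0:u1]=(g[v0:v1,u0:u1]<th)*255
    m=cv2.morphologyEx(m,cv2.MORPH_OPEN,np.ones((3,3)))
    cs,_=cv2.findContours(m,0,2);k=max(cs,key=cv2.contourArea)
    pts=np.array([ray(c,*p,zz)[:2] for p in k[:,0].astype(float)],np.float32)*1000
    print(cv2.minAreaRect(pts),np.median(P[m>0][:,2]))
blob((222,272,175,212),.03,70)
blob((145,185,225,262),.085,70)
# done case: dark lid
blob((318,372,243,272),.036,110)
# dowels from crop
f=lambda a,b,z:ray(c,a/3.3+140-.35,b/3.3+130-.35,z)[:2]
D=[f(a,b,.045) for a,b in [(282,192),(282,228),(428,190),(428,226)]]
print(np.round(D,4),np.mean(D,0))
D=[f(a,b,.045) for a,b in [(315,167),(400,167),(310,250),(403,250)]]
print(np.round(D,4),np.mean(D,0))
# bright rail edges: bed front edge
for a,b in [(248,155),(452,148),(130,270),(457,265)]: print(f(a,b,.03).round(4))
# push plate points
M=(P[...,2]>.06)&(P[...,2]<.078)&(P[...,1]<-.15)&(P[...,1]>-.21)&(P[...,0]>.57)&(P[...,0]<.67)
q=P[M];print("plate",len(q),np.median(q,0),q.min(0),q.max(0))
# head top
M=(P[...,2]>.19)&(P[...,2]<.235)&(P[...,1]<.1)&(P[...,1]>-.06)&(P[...,0]>.5)&(P[...,0]<.8)
q=(P[M][:,:2]*1000).astype(np.float32);print("head",len(q),cv2.minAreaRect(q))
```

```text
((621.7093505859375, -96.10106658935547), (84.66474151611328, 59.220237731933594), 89.73521423339844) 0.029456184105683337
((497.41802978515625, 107.0323257446289), (54.83242416381836, 47.8499870300293), 0.6610862016677856) 0.08651010869624637
((458.16021728515625, -333.9590148925781), (103.520263671875, 52.29990768432617), 89.64071655273438) 0.034837909202294966
[[ 0.6348 -0.0395]
 [ 0.6072 -0.0395]
 [ 0.6358 -0.1514]
 [ 0.6081 -0.1511]] [ 0.62150074 -0.09537812]
[[ 0.654  -0.0648]
 [ 0.6537 -0.1301]
 [ 0.5902 -0.0609]
 [ 0.5899 -0.1318]] [ 0.62195203 -0.09688817]
[ 0.6656 -0.0123]
[ 0.6704 -0.1713]
[0.5765 0.0785]
[ 0.579  -0.1741]
plate 56 [ 0.62334577 -0.17587003  0.07059071] [ 0.60134968 -0.17916244  0.06185667] [ 0.64569638 -0.17194335  0.07526005]
head 200 ((619.2883911132812, 20.7857608795166), (31.866941452026367, 32.150733947753906), 89.52540588378906)
```

Emit:
send_rows(steps=[{"offset": [33,41,0],"yaw": 2,"claw": 1},{"offset": [33,41,0],"yaw": 2,"claw": 1},{"offset": [33,41,0],"yaw": 2,"claw": 1},{"offset": [33,41,0],"yaw": 2,"claw": 1},{"offset": [33,41,0],"yaw": 2,"claw": 1},{"offset": [33,41,0],"yaw": 2,"claw": 1},{"offset": [33,41,0],"yaw": 2,"claw": 1},{"offset": [20,41,0],"yaw": 2,"claw": 1}])

```text
clock: 0.77
position: [0.3884, -0.3549, 0.2285]
tool_rot: [0.959, 0.282, -0.001, -0.0]
ft_force: [0.5, 0.6, -0.3]
grip_width: 0.0854
```

Emit:
send_rows(steps=[{"offset": [10,22,0],"yaw": 7,"claw": 1},{"offset": [10,22,0],"yaw": 7,"claw": 1},{"offset": [10,22,0],"yaw": 7,"claw": 1},{"offset": [10,22,0],"yaw": 7,"claw": 1},{"offset": [10,22,0],"yaw": 7,"claw": 1},{"offset": [10,22,0],"yaw": 7,"claw": 1},{"offset": [10,22,0],"yaw": 7,"claw": 1},{"offset": [8,22,0],"yaw": 7,"claw": 1}])

```text
clock: 1.43
position: [0.4697, -0.1651, 0.2272]
tool_rot: [0.706, 0.708, -0.002, -0.002]
ft_force: [-0.1, -0.1, 0.2]
grip_width: 0.0854
```

```bash
cat >> h.py <<'E'
from scipy.spatial.transform import Rotation as Rt
def wristcal():
    o=observe();c=dict(get_calibration("wrist"))
    T=np.eye(4);T[:3,:3]=Rt.from_quat(o["tool_rot"]).as_matrix();T[:3,3]=o["position"]
    W=np.linalg.inv(T@np.array(c["hand_eye"]));c["R"]=W[:3,:3];c["t"]=W[:3,3];return o,c
def yawdeg(o): 
    x=Rt.from_quat(o["tool_rot"]).as_matrix()[:,0];return np.degrees(np.arctan2(x[1],x[0]))
E
python3 - <<'E'
from h import *
o,c=wristcal();im,d=get_image("wrist");np.savez("pics/w1.npz",im=im,d=d)
cv2.imwrite("pics/w1.png",cv2.cvtColor(im,cv2.COLOR_RGB2BGR))
s,_=get_image("scene");cv2.imwrite("pics/s1.png",cv2.cvtColor(s,cv2.COLOR_RGB2BGR))
print(o["position"],yawdeg(o),o["q"])
P=cloud(c,d)
hsv=cv2.cvtColor(im,cv2.COLOR_RGB2HSV)
m=cv2.inRange(hsv,(98,130,60),(118,255,255))
m=cv2.morphologyEx(m,cv2.MORPH_CLOSE,np.ones((25,25)))
cs,_=cv2.findContours(m,0,2);k=max(cs,key=cv2.contourArea);print(cv2.boundingRect(k),np.median(P[m>0][:,2]))
pts=np.array([ray(c,*p,.042)[:2] for p in k[:,0].astype(float)],np.float32)
print("case",cv2.minAreaRect(pts*1000))
E
```

```text
[ 0.46972596 -0.16511485  0.22722515] 90.1978440808678 [-0.3973233   0.27547335  1.93923688 -0.00265323  0.93113537 -0.39918731]
(236, 155, 45, 60) 0.04201984594144455
case ((470.5177917480469, -183.12953186035156), (50.32261276245117, 68.61285400390625), 10.8388032913208)
```

View pics/w1.png

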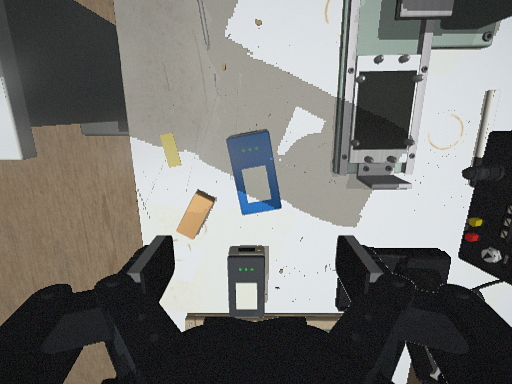

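View pics/s1.png

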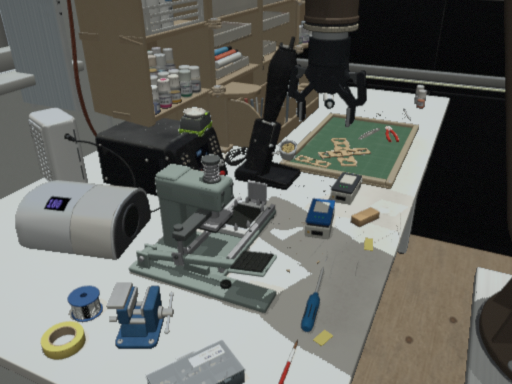

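Run:
```python
from h import *
o,c=wristcal();z=np.load("pics/w1.npz");im,d=z["im"],z["d"]
P=cloud(c,d)
hsv=cv2.cvtColor(im,cv2.COLOR_RGB2HSV)
m=cv2.inRange(hsv,(98,100,25),(125,255,255));m[:110]=0;m[235:]=0;m[:,:210]=0;m[:,300:]=0
m=cv2.morphologyEx(m,cv2.MORPH_OPEN,np.ones((3,3)));m=cv2.morphologyEx(m,cv2.MORPH_CLOSE,np.ones((25,25)))
cs,_=cv2.findContours(m,0,2);k=max(cs,key=cv2.contourArea);print(cv2.boundingRect(k),np.median(P[m>0][:,2]))
pts=np.array([ray(c,*p,.042)[:2] for p in k[:,0].astype(float)],np.float32)
print("case",cv2.minAreaRect(pts*1000))
print(prj(c,o["position"]),prj(get_calibration("scene"),o["position"]))
b=cv2.resize(im[0:200,320:460],None,fx=4,fy=3.0,interpolation=cv2.INTER_CUBIC)
b=cv2.resize(im[40:200,325:455],None,fx=3.7,fy=3.7,interpolation=cv2.INTER_CUBIC)
cv2.imwrite("pics/w1c.png",cv2.cvtColor(b,cv2.COLOR_RGB2BGR))
z=np.load("pics/top0.npz");T=cloud(get_calibration("top"),z["d"])
# height profile across x at nest y=-.096 and -0.12
for y in (-.085,-.1):
    M=(abs(T[...,1]-y)<.0015)&(T[...,0]>.55)&(T[...,0]<.7);q=T[M];q=q[np.argsort(q[:,0])];print((q[:,[0,2]]*1000).round(0).tolist())
```

```text
(232, 131, 49, 83) 0.04196991840312935
case ((467.9239807128906, -167.20785522460938), (50.6143798828125, 98.09162139892578), 10.719807624816895)
(np.float64(256.09120242090734), np.float64(239.63121924373223)) (np.float64(325.0279437696395), np.float64(129.3451714859963))
[[552.0, -1.0], [555.0, -3.0], [557.0, 0.0], [560.0, -2.0], [563.0, 3.0], [565.0, 2.0], [568.0, -1.0], [571.0, 1.0], [573.0, 12.0], [575.0, 18.0], [577.0, 29.0], [579.0, 30.0], [582.0, 26.0], [585.0, 26.0], [587.0, 30.0], [590.0, 31.0], [592.0, 27.0], [595.0, 28.0], [597.0, 28.0], [600.0, 31.0], [602.0, 30.0], [605.0, 30.0], [608.0, 30.0], [610.0, 28.0], [613.0, 30.0], [615.0, 33.0], [618.0, 27.0], [620.0, 31.0], [623.0, 28.0], [626.0, 30.0], [628.0, 32.0], [631.0, 31.0], [634.0, 27.0], [636.0, 32.0], [638.0, 30.0], [641.0, 28.0], [644.0, 26.0], [646.0, 29.0], [649.0, 29.0], [652.0, 27.0], [654.0, 28.0], [657.0, 30.0], [660.0, 25.0], [662.0, 26.0], [665.0, 28.0], [668.0, 26.0], [672.0, 11.0], [677.0, -1.0], [680.0, -3.0], [682.0, 0.0], [685.0, -2.0], [687.0, 0.0], [690.0, -2.0], [692.0, 2.0], [695.0, 0.0], [698.0, -2.0]]
[[552.0, 1.0], [555.0, -1.0], [558.0, -7.0], [560.0, -1.0], [563.0, -1.0], [565.0, -2.0], [568.0, -3.0], [570.0, 2.0], [573.0, 0.0], [575.0, 15.0], [577.0, 25.0], [580.0, 23.0], [582.0, 28.0], [585.0, 26.0], [587.0, 29.0], [590.0, 29.0], [592.0, 27.0], [594.0, 33.0], [597.0, 27.0], [600.0, 30.0], [602.0, 30.0], [605.0, 29.0], [607.0, 32.0], [610.0, 28.0], [613.0, 29.0], [615.0, 30.0], [618.0, 30.0], [621.0, 27.0], [623.0, 30.0], [626.0, 25.0], [628.0, 32.0], [631.0, 30.0], [633.0, 28.0], [636.0, 27.0], [638.0, 29.0], [641.0, 29.0], [644.0, 28.0], [647.0, 27.0], [649.0, 27.0], [652.0, 28.0], [654.0, 29.0], [656.0, 32.0], [660.0, 24.0], [662.0, 27.0], [665.0, 28.0], [668.0, 24.0], [670.0, 26.0], [676.0, 2.0], [679.0, 1.0], [682.0, -3.0], [685.0, -2.0], [687.0, 1.0], [690.0, 0.0], [693.0, -2.0], [696.0, -2.0], [698.0, -3.0]]
```

View pics/w1c.png

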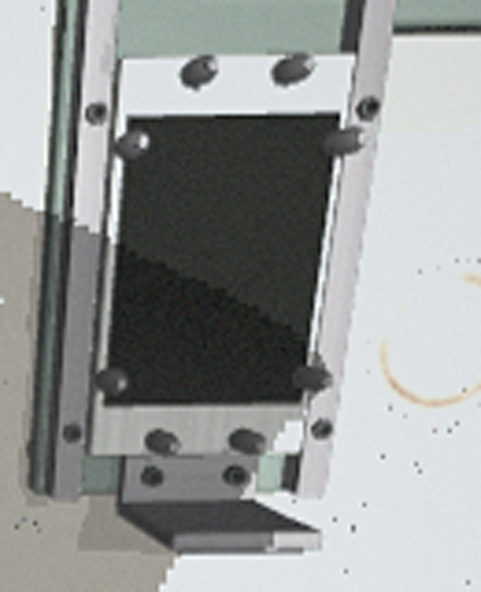

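Emit:
send_rows(steps=[{"offset": [0,-2,-32],"yaw": 4,"claw": 1},{"offset": [0,-2,-32],"yaw": 4,"claw": 1},{"offset": [0,0,-32],"yaw": 2.5,"claw": 1},{"offset": [0,0,-32],"yaw": 0,"claw": 1},{"offset": [0,0,-28],"yaw": 0,"claw": 1},{"offset": [0,0,-20],"yaw": 0,"claw": 1},{"offset": [0,0,-10],"yaw": 0,"claw": 1},{"offset": [0,0,0],"yaw": 0,"claw": 1}])

```text
clock: 2.2
position: [0.4701, -0.1691, 0.0349]
tool_rot: [0.637, 0.771, -0.001, 0.001]
ft_force: [-0.5, -0.2, -0.3]
grip_width: 0.0856
```

Run:
```python
from h import *
o=observe();print(o["position"],yawdeg(o),o["joint_vel"].max(),o["ft_force"])
```

```text
[ 0.47009091 -0.1691298   0.03485061] 100.92317876522979 0.014107860588310286 [-0.47713722 -0.17253575 -0.25088762]
```

Emit:
send_rows(steps=[{"offset": [-1,0,-18],"yaw": 0,"claw": 1},{"offset": [0,0,-12],"yaw": 0,"claw": 1},{"offset": [0,0,-4],"yaw": 0,"claw": 1},{"offset": [0,0,0],"yaw": 0,"claw": 0.5},{"offset": [0,0,0],"yaw": 0,"claw": 0.4},{"offset": [0,0,0],"yaw": 0,"claw": 0.4},{"offset": [0,0,0],"yaw": 0,"claw": 0.4},{"offset": [0,0,0],"yaw": 0,"claw": 0.4}], newtons=35)

```text
clock: 2.87
position: [0.4704, -0.1716, 0.0035]
tool_rot: [0.639, 0.769, -0.0, 0.002]
ft_force: [-0.1, -0.7, -0.2]
grip_width: 0.0514
```

Emit:
send_rows(steps=[{"offset": [0,0,10],"yaw": 0,"claw": 0.4},{"offset": [0,0,25],"yaw": -2,"claw": 0.4},{"offset": [10,0,30],"yaw": -2,"claw": 0.4},{"offset": [25,0,30],"yaw": -2,"claw": 0.4},{"offset": [30,0,30],"yaw": -2,"claw": 0.4},{"offset": [30,-10,20],"yaw": -1.5,"claw": 0.4},{"offset": [30,-10,0],"yaw": -1,"claw": 0.4},{"offset": [25,-5,0],"yaw": 0,"claw": 0.4}])

```text
clock: 3.53
position: [0.6175, -0.1939, 0.1651]
tool_rot: [0.71, 0.704, -0.0, 0.0]
ft_force: [-0.1, -0.1, -1.4]
grip_width: 0.0514
```

Emit:
send_rows(steps=[{"offset": [0,0,0],"yaw": 0,"claw": 0.4},{"offset": [0,0,0],"yaw": 0,"claw": 0.4},{"offset": [0,0,0],"yaw": 0,"claw": 0.4},{"offset": [0,0,0],"yaw": 0,"claw": 0.4},{"offset": [0,0,0],"yaw": 0,"claw": 0.4},{"offset": [0,0,0],"yaw": 0,"claw": 0.4},{"offset": [0,0,0],"yaw": 0,"claw": 0.4},{"offset": [0,0,0],"yaw": 0,"claw": 0.4}])

```text
clock: 4.2
position: [0.6196, -0.194, 0.17]
tool_rot: [0.71, 0.704, 0.001, 0.002]
ft_force: [-0.2, 0.4, -1.5]
grip_width: 0.0516
```

Run:
```python
from h import *
o,c=wristcal();im,d=get_image("wrist");np.savez("pics/w2.npz",im=im,d=d,R=c["R"],t=c["t"])
cv2.imwrite("pics/w2.png",cv2.cvtColor(im,cv2.COLOR_RGB2BGR))
print(o["position"],yawdeg(o),o["grip_width"],o["ft_force"],prj(c,o["position"]))
```

```text
[ 0.6195797  -0.19395486  0.16996323] 89.56470381231965 0.05156430405842458 [-0.18011673  0.420231   -1.54092267] (np.float64(256.095403169923), np.float64(239.60841045998654))
```

View pics/w2.png

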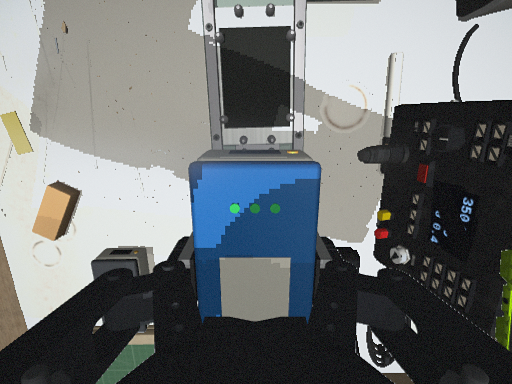

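Run:
```python
from h import *
z=np.load("pics/w2.npz");im,d=z["im"],z["d"];c=dict(get_calibration("wrist"));c["R"]=z["R"];c["t"]=z["t"]
P=cloud(c,d)
hsv=cv2.cvtColor(im,cv2.COLOR_RGB2HSV)
m=cv2.inRange(hsv,(98,100,25),(125,255,255));m[:150]=0;m[:,:180]=0;m[:,330:]=0
M=(m>0)&(d>0);M[:165]=False;M[250:]=False;print("lid z",np.median(P[M][:,2]),P[M][:,2].std())
zt=np.median(P[M][:,2])
for v in (180,200,220,240):
    u=np.where(m[v,:])[0];a,b=ray(c,u.min()-.5,v,zt),ray(c,u.max()+.5,v,zt);print(v,a.round(4),b.round(4),((a+b)/2).round(4))
for u in (215,235,255,275,295):
    g=hsv[:,u]; col=[ (v,P[v,u].round(4).tolist(),int(im[v,u,2])) for v in range(152,170,2)]
    if u==255: print(*col,sep="\n")
    v=np.where(m[150:,u])[0].min()+150;print(u,v)
b=cv2.resize(im[0:160,195:315],None,fx=3.7*1.3,fy=3.7,interpolation=cv2.INTER_CUBIC)
b=cv2.resize(im[0:150,195:315],None,fx=4,fy=4,interpolation=cv2.INTER_CUBIC)
cv2.imwrite("pics/w2c.png",cv2.cvtColor(b,cv2.COLOR_RGB2BGR))
```

```text
lid z 0.20973775126748723 0.0006429045138280457
180 [ 0.5938 -0.1486  0.2097] [ 0.644  -0.149   0.2097] [ 0.6189 -0.1488  0.2097]
200 [ 0.5936 -0.1567  0.2097] [ 0.6441 -0.1572  0.2097] [ 0.6188 -0.1569  0.2097]
220 [ 0.5934 -0.1652  0.2097] [ 0.6442 -0.1657  0.2097] [ 0.6188 -0.1654  0.2097]
240 [ 0.5935 -0.1741  0.2097] [ 0.6443 -0.1745  0.2097] [ 0.6189 -0.1743  0.2097]
215 162
235 161
(152, [0.6193, -0.1418, 0.1836], 70)
(154, [0.6192, -0.1423, 0.1865], 95)
(156, [0.6192, -0.1421, 0.1937], 110)
(158, [0.6192, -0.1428, 0.1948], 116)
(160, [0.6192, -0.1436, 0.1951], 134)
(162, [0.6191, -0.1422, 0.2071], 100)
(164, [0.6191, -0.1427, 0.209], 137)
(166, [0.6191, -0.1434, 0.2095], 167)
(168, [0.6191, -0.144, 0.2102], 188)
255 161
275 161
295 161
```

View pics/w2c.png

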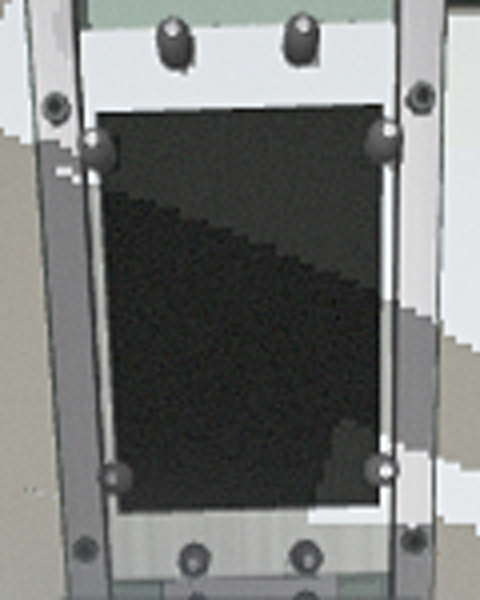

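Run:
```python
from h import *
z=np.load("pics/w2.npz");im,d=z["im"],z["d"];c=dict(get_calibration("wrist"));c["R"]=z["R"];c["t"]=z["t"]
f=lambda a,b,z:ray(c,a/4+195-.4,b/4-.4,z)[:2]
D=np.array([f(*p,.044) for p in [(174,27),(301,24),(97,136),(384,130),(118,472),(384,465),(194,553),(306,548)]])
print(D.round(4))
N=np.array([(-14,56.5),(14,56.5),(-32.5,36),(32.5,36),(-32.5,-36),(32.5,-36),(-14,-56.5),(14,-56.5)])/1000
print("means",D.mean(0))
H,inl=cv2.estimateAffinePartial2D(N.astype(np.float64),D.astype(np.float64),method=cv2.LMEDS)
print(H,np.degrees(np.arctan2(H[1,0],H[0,0])),np.hypot(H[0,0],H[1,0]),inl.ravel())
print(((N@H[:,:2].T+H[:,2])-D).round(4))
```

```text
[[ 0.6063 -0.0375]
 [ 0.6334 -0.0371]
 [ 0.5889 -0.0582]
 [ 0.6517 -0.0574]
 [ 0.5908 -0.1293]
 [ 0.6538 -0.1281]
 [ 0.6084 -0.1483]
 [ 0.6355 -0.1474]]
means [ 0.62110542 -0.09292123]
[[ 0.97743469 -0.02006923  0.62110543]
 [ 0.02006923  0.97743469 -0.09292123]] 1.1762632600750134 0.9776407030214163 [1 1 1 1 1 1 1 1]
[[ 0.     -0.0005]
 [ 0.0003 -0.0003]
 [-0.0003 -0.0002]
 [ 0.0004  0.0003]
 [-0.0007  0.0005]
 [-0.0002  0.0007]
 [ 0.0001 -0.0001]
 [ 0.0004 -0.0005]]
```

Emit:
send_rows(steps=[{"offset": [1,18,0],"yaw": 0.5,"claw": 0.4},{"offset": [1,18,-10],"yaw": 0.5,"claw": 0.4},{"offset": [1,18,-15],"yaw": 0,"claw": 0.4},{"offset": [0,18,-15],"yaw": 0,"claw": 0.4},{"offset": [0,15,-15],"yaw": 0,"claw": 0.4},{"offset": [0,8,-15],"yaw": 0,"claw": 0.4},{"offset": [0,0,-15],"yaw": 0,"claw": 0.4},{"offset": [0,0,0],"yaw": 0,"claw": 0.4}])

```text
clock: 4.92
position: [0.6209, -0.091, 0.0786]
tool_rot: [0.703, 0.711, 0.001, 0.002]
ft_force: [-1.7, 0.5, -1.7]
grip_width: 0.0517
```

```bash
cat > look.py <<'E'
from h import *
import sys
n=sys.argv[1]
for cam in sys.argv[2:]:
    o,c=wristcal();im,d=get_image(cam)
    if cam!="wrist": c=get_calibration(cam)
    np.savez(f"pics/{cam}{n}.npz",im=im,d=d,R=c["R"],t=c["t"]);cv2.imwrite(f"pics/{cam}{n}.png",cv2.cvtColor(im,cv2.COLOR_RGB2BGR))
print(o["clock"],o["position"].round(4),yawdeg(o).round(2),o["grip_width"],o["ft_force"].round(1))
E
python3 look.py 3 scene top wrist
python3 - <<'E'
import cv2,numpy as np
a=cv2.imread("pics/scene3.png")[130:310,120:320];b=cv2.imread("pics/top3.png")[130:290,170:330]
cv2.imwrite("pics/c3.png",np.hstack([cv2.resize(a,(480,432)),cv2.resize(b,(320,432))]) )
E
```

```text
5.0167 [ 0.6222 -0.0919  0.0811] 90.67 0.051721121879601574 [ 0.3 -0.2 -2.4]
```

View pics/c3.png

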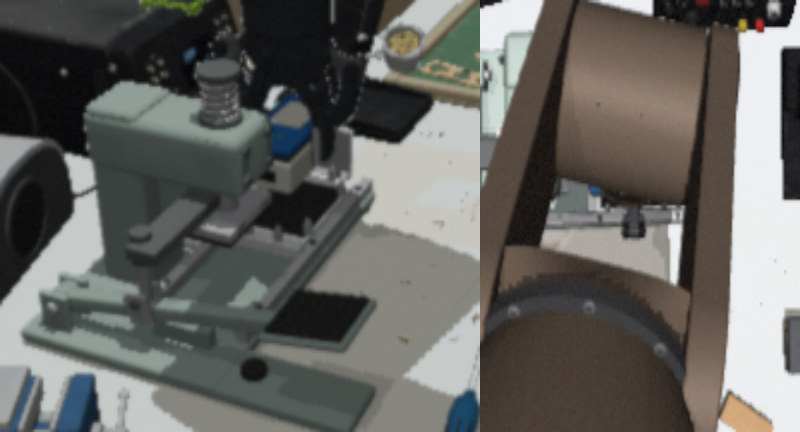

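View pics/wrist3.png

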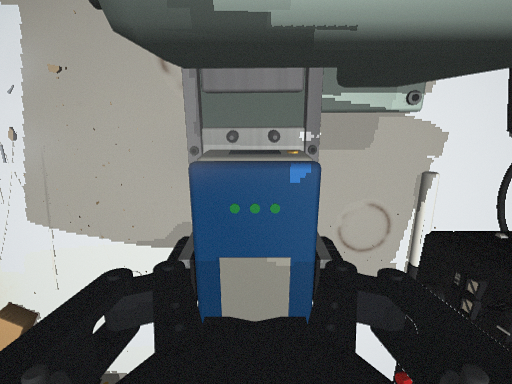

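Run:
```python
from h import *
z=np.load("pics/wrist3.npz");im=z["im"];c=dict(get_calibration("wrist"));c["R"]=z["R"];c["t"]=z["t"]
b=cv2.resize(im[110:175,185:325],None,fx=5,fy=5,interpolation=cv2.INTER_CUBIC);cv2.imwrite("pics/w3c.png",cv2.cvtColor(b,cv2.COLOR_RGB2BGR))
for p in [(232,136),(274,136),(232,132),(274,132)]: print(p,ray(c,*p,.045).round(4))
P=cloud(c,z["d"]);m=slice(180,240),slice(200,225)
zt=np.median(P[m][...,2]);print(zt)
h=cv2.cvtColor(im,cv2.COLOR_RGB2HSV);k=cv2.inRange(h,(98,100,25),(125,255,255));k[:,:180]=0;k[:,330:]=0;k[:150]=0
for v in (180,200,220): 
    u=np.where(k[v])[0];print(((ray(c,u.min(),v,zt)+ray(c,u.max(),v,zt))/2).round(4))
for u in (215,240,270,295): v=np.where(k[:,u])[0].min();print(u,v,ray(c,u,v,zt).round(4))
```

```text
(232, 136) [ 0.6065 -0.0369  0.045 ]
(274, 136) [ 0.6334 -0.0366  0.045 ]
(232, 132) [ 0.6065 -0.0344  0.045 ]
(274, 132) [ 0.6334 -0.0341  0.045 ]
0.12080916762215818
[ 0.6206 -0.0467  0.1208]
[ 0.6207 -0.0549  0.1208]
[ 0.621  -0.0634  0.1208]
215 164 [ 0.6055 -0.0406  0.1208]
240 163 [ 0.615  -0.0401  0.1208]
270 161 [ 0.6263 -0.0393  0.1208]
295 161 [ 0.6358 -0.0392  0.1208]
```

View pics/w3c.png

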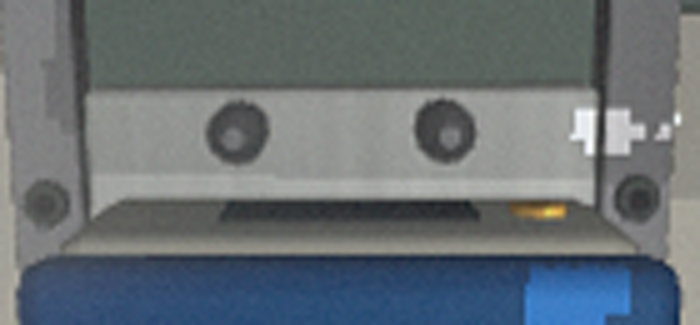

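Emit:
send_rows(steps=[{"offset": [0,-3,0],"yaw": 0,"claw": 0.4},{"offset": [0,-2,-6],"yaw": 0,"claw": 0.4},{"offset": [0,0,-8],"yaw": 0,"claw": 0.4},{"offset": [0,0,-8],"yaw": 0,"claw": 0.4},{"offset": [0,0,-4],"yaw": 0,"claw": 0.4},{"offset": [0,0,0],"yaw": 0,"claw": 0.4},{"offset": [0,0,0],"yaw": 0,"claw": 0.4},{"offset": [0,0,0],"yaw": 0,"claw": 0.4}])

```text
clock: 5.73
position: [0.625, -0.1003, 0.0565]
tool_rot: [0.704, 0.71, 0.003, 0.006]
ft_force: [-0.6, 0.4, -1.3]
grip_width: 0.0518
```

```bash
python3 look.py 4 scene wrist
python3 - <<'E'
import cv2,numpy as np
a=cv2.imread("pics/scene4.png")[170:270,200:320];b=cv2.imread("pics/wrist4.png")[90:230,170:340]
cv2.imwrite("pics/c4.png",np.vstack([cv2.resize(a,(480,400)),]) );cv2.imwrite("pics/w4c.png",cv2.resize(b,None,fx=4,fy=4,interpolation=2))
E
```

```text
5.7833 [ 0.625  -0.1003  0.0566] 90.5 0.05169492628328809 [-0.9 -1.  -0.7]
```

View pics/c4.png

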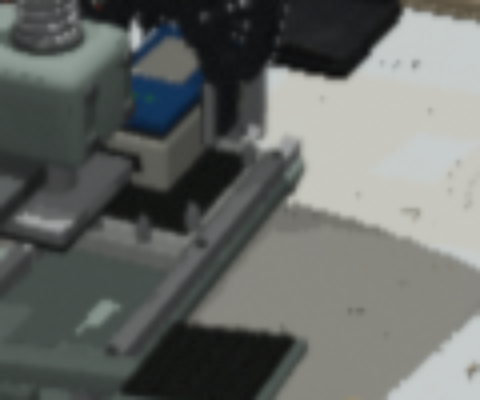

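View pics/w4c.png

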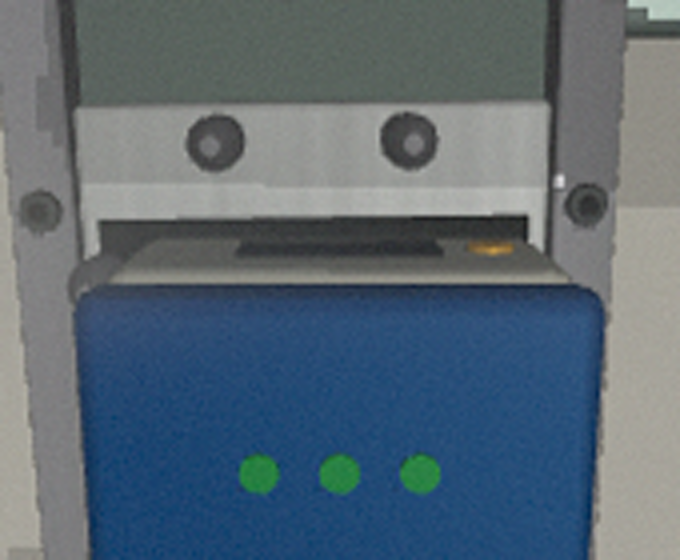

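Emit:
send_rows(steps=[{"offset": [-3,3,0],"yaw": 0.3,"claw": 0.4},{"offset": [0,0,0],"yaw": 0,"claw": 0.4},{"offset": [0,0,0],"yaw": 0,"claw": 0.4},{"offset": [0,0,0],"yaw": 0,"claw": 0.4},{"offset": [0,0,0],"yaw": 0,"claw": 0.4},{"offset": [0,0,0],"yaw": 0,"claw": 0.4},{"offset": [0,0,0],"yaw": 0,"claw": 0.4},{"offset": [0,0,0],"yaw": 0,"claw": 0.4}])

```text
clock: 6.5
position: [0.6224, -0.0967, 0.0578]
tool_rot: [0.702, 0.712, 0.004, 0.007]
ft_force: [0.6, -0.6, -1.6]
grip_width: 0.0515
```

```bash
python3 look.py 5 wrist
python3 - <<'E'
from h import *
z=np.load("pics/wrist5.npz");im=z["im"];c=dict(get_calibration("wrist"));c["R"]=z["R"];c["t"]=z["t"]
print("tool z",Rt.from_quat(observe()["tool_rot"]).as_matrix()[:,2])
cv2.imwrite("pics/w5c.png",cv2.cvtColor(cv2.resize(im[90:230,170:340],None,fx=4,fy=4,interpolation=2),cv2.COLOR_RGB2BGR))
P=cloud(c,z["d"]);zt=np.median(P[180:240,200:225,2]);print(zt)
h=cv2.cvtColor(im,cv2.COLOR_RGB2HSV);k=cv2.inRange(h,(98,100,25),(125,255,255));k[:,:180]=0;k[:,330:]=0;k[:150]=0
for v in (180,200,220,240): 
    u=np.where(k[v])[0];print(((ray(c,u.min(),v,zt)+ray(c,u.max(),v,zt))/2).round(4))
for u in (215,240,270,295): v=np.where(k[:,u])[0].min();print(u,v,ray(c,u,v,zt).round(4))
E
```

```text
6.5 [ 0.6224 -0.0967  0.0578] 90.86 0.05147135161202451 [ 0.6 -0.6 -1.6]
tool z [ 0.01558002 -0.0049372  -0.99986643]
0.0972713041338869
[ 0.6203 -0.0515  0.0973]
[ 0.6205 -0.0597  0.0973]
[ 0.6206 -0.0682  0.0973]
[ 0.6207 -0.0771  0.0973]
215 163 [ 0.6052 -0.045   0.0973]
240 161 [ 0.6146 -0.0442  0.0973]
270 161 [ 0.626  -0.044   0.0973]
295 161 [ 0.6355 -0.0439  0.0973]
```

View pics/w5c.png

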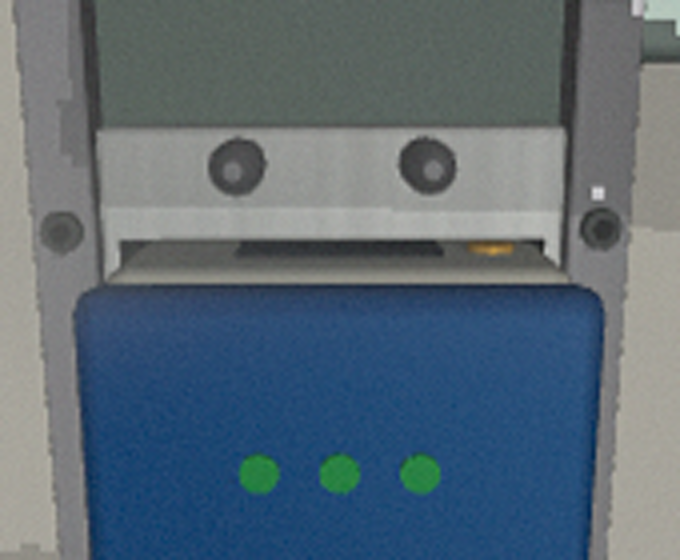

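Emit:
send_rows(steps=[{"offset": [0,0,-4],"yaw": 0,"claw": 0.4},{"offset": [0,0,-4],"yaw": 0,"claw": 0.4},{"offset": [0,0,-4],"yaw": 0,"claw": 0.4},{"offset": [0,0,0],"yaw": 0,"claw": 0.4},{"offset": [0,0,0],"yaw": 0,"claw": 0.4},{"offset": [0,0,0],"yaw": 0,"claw": 0.4},{"offset": [0,0,0],"yaw": 0,"claw": 0.4},{"offset": [0,0,0],"yaw": 0,"claw": 0.4}])

```text
clock: 7.22
position: [0.6221, -0.0968, 0.0438]
tool_rot: [0.702, 0.712, 0.003, 0.007]
ft_force: [-0.3, 0.3, -2.3]
grip_width: 0.0517
```

Emit:
send_rows(steps=[{"offset": [0,0,-3],"yaw": 0,"claw": 0.4},{"offset": [0,0,-3],"yaw": 0,"claw": 0.4},{"offset": [0,0,-2],"yaw": 0,"claw": 0.4},{"offset": [0,0,-1],"yaw": 0,"claw": 0.4},{"offset": [0,0,0],"yaw": 0,"claw": 0.4},{"offset": [0,0,0],"yaw": 0,"claw": 0.4},{"offset": [0,0,0],"yaw": 0,"claw": 0.4},{"offset": [0,0,0],"yaw": 0,"claw": 0.4}])

```text
clock: 7.88
position: [0.6222, -0.0968, 0.034]
tool_rot: [0.702, 0.712, 0.004, 0.007]
ft_force: [-0.5, -0.2, -1.8]
grip_width: 0.0519
```

```bash
python3 look.py 6 scene wrist
python3 - <<'E'
from h import *
z=np.load("pics/wrist6.npz");im=z["im"];c=dict(get_calibration("wrist"));c["R"]=z["R"];c["t"]=z["t"]
P=cloud(c,z["d"])
for s in [(slice(180,190),slice(200,225)),(slice(230,240),slice(200,225)),(slice(180,190),slice(285,310)),(slice(230,240),slice(295,310))]: print(np.median(P[s][...,2]))
a=cv2.imread("pics/scene6.png")[170:270,200:320];b=cv2.imread("pics/wrist6.png")[90:230,170:340]
cv2.imwrite("pics/c6.png",np.hstack([cv2.resize(a,(480,400)),cv2.resize(b,(300,400))]))
E
```

```text
7.9333 [ 0.6222 -0.0968  0.034 ] 90.85 0.051266937701404884 [ 0.1  0.1 -2. ]
0.07356048800283464
0.07361813010877905
0.07397859426772921
0.07407918717404399
```

View pics/c6.png

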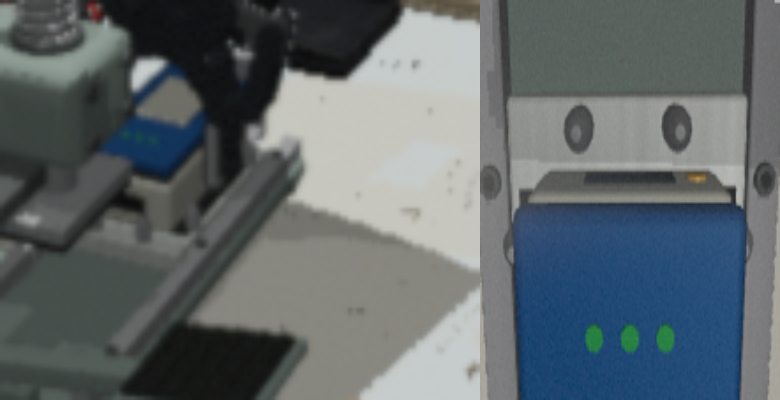

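Emit:
send_rows(steps=[{"offset": [0,0,-1.5],"yaw": 0,"claw": 0.4},{"offset": [0,0,0],"yaw": 0,"claw": 0.4},{"offset": [0,0,0],"yaw": 0,"claw": 0.65},{"offset": [0,0,0],"yaw": 0,"claw": 0.8},{"offset": [0,0,0],"yaw": 0,"claw": 0.85},{"offset": [0,0,0],"yaw": 0,"claw": 0.85},{"offset": [0,0,8],"yaw": 0,"claw": 0.85},{"offset": [0,0,15],"yaw": 0,"claw": 0.85}])

```text
clock: 8.65
position: [0.621, -0.0965, 0.0545]
tool_rot: [0.702, 0.712, 0.003, 0.006]
ft_force: [0.5, 0.1, 0.5]
grip_width: 0.0726
```

Emit:
send_rows(steps=[{"offset": [0,0,20],"yaw": 0,"claw": 0.85},{"offset": [0,0,25],"yaw": 0,"claw": 0.85},{"offset": [0,-20,25],"yaw": 0,"claw": 0.85},{"offset": [0,-30,25],"yaw": 0,"claw": 0.85},{"offset": [0,-35,0],"yaw": 0,"claw": 0.5},{"offset": [0,-35,0],"yaw": 0,"claw": 0.2},{"offset": [0,-30,0],"yaw": 0,"claw": 0},{"offset": [0,0,0],"yaw": 0,"claw": 0}])

```text
clock: 9.32
position: [0.6219, -0.2512, 0.1638]
tool_rot: [0.7, 0.714, 0.004, 0.01]
ft_force: [-1.0, -0.2, 0.0]
grip_width: 0.0241
```

```bash
python3 look.py 7 scene wrist
python3 - <<'E'
from h import *
z=np.load("pics/wrist7.npz");im=z["im"];c=dict(get_calibration("wrist"));c["R"]=z["R"];c["t"]=z["t"]
a=cv2.imread("pics/scene7.png")[150:290,180:330];
cv2.imwrite("pics/c7.png",np.hstack([cv2.resize(a,(430,400)),cv2.resize(im[:,:,::-1],(370,278)).repeat(1,0) if 0 else cv2.copyMakeBorder(cv2.resize(im[:,:,::-1],(370,278)),0,122,0,0,0)]))
P=cloud(c,z["d"]);h=cv2.cvtColor(im,cv2.COLOR_RGB2HSV);k=cv2.inRange(h,(98,100,25),(125,255,255))
k=cv2.morphologyEx(k,cv2.MORPH_OPEN,np.ones((3,3)));k=cv2.morphologyEx(k,cv2.MORPH_CLOSE,np.ones((25,25)))
cs,_=cv2.findContours(k,0,2);q=max(cs,key=cv2.contourArea);m=np.zeros_like(k);cv2.drawContours(m,[q],-1,255,-1)
Q=P[m>0];print("z",np.median(Q[:,2]),Q[:,2].std(),cv2.boundingRect(q))
A=np.c_[Q[:,:2]-Q[:,:2].mean(0),np.ones(len(Q))];print(np.linalg.lstsq(A,Q[:,2],rcond=None)[0])
pts=np.array([ray(c,*p,.072)[:2] for p in q[:,0].astype(float)],np.float32);print(cv2.minAreaRect(pts*1000))
E
```

```text
9.3667 [ 0.6218 -0.2492  0.1638] 91.15 0.016609503128902053 [ 0.3 -1.2  0.2]
z 0.07173356180104881 0.011531494118698376 (223, 0, 69, 67)
[-0.03540317 -0.16900381  0.07189914]
((621.9552001953125, -122.72076416015625), (51.75687026977539, 44.90935134887695), 1.3547754287719727)
```

View pics/c7.png

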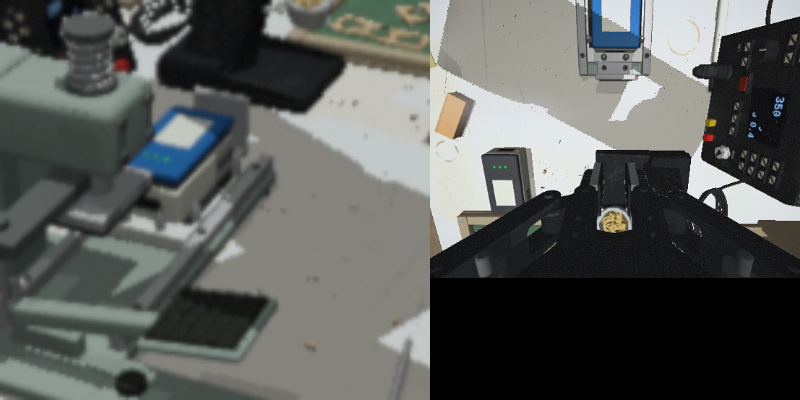

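Run:
```python
from h import *
z=np.load("pics/top0.npz");T=cloud(get_calibration("top"),z["d"])
print("height map rows x .50...76, cols y -.16..-.40 (mm)")
ys=np.arange(-.16,-.41,-.02);print((ys*100).round())
for x in np.arange(.50,.78,.02):
    r=[]
    for y in ys:
        M=(abs(T[...,0]-x)<.01)&(abs(T[...,1]-y)<.01)&(z["d"]>0);r.append(int(1000*np.percentile(T[M][:,2],95)) if M.any() else -1)
    print(round(x,2),r)
# ram/ head y: front face
```

```text
height map rows x .50...76, cols y -.16..-.40 (mm)
[-16. -18. -20. -22. -24. -26. -28. -30. -32. -34. -36. -38. -40.]
0.5 [41, 42, 43, 40, 1, 2, 2, 2, 3, 2, 2, 2, 17]
0.52 [1, 2, 1, 1, 1, 2, 2, 2, 2, 2, 1, 2, 18]
0.54 [2, 1, 2, 2, 2, 2, 1, 2, 1, 1, 2, 1, 18]
0.56 [2, 1, 2, 2, 2, 1, 2, 2, 1, 2, 2, 0, 18]
0.58 [29, 23, 1, 1, 1, 1, 2, 2, 2, 1, 1, 2, 18]
0.6 [36, 70, 2, 2, 2, 1, 18, 19, 18, 18, 83, 87, 18]
0.62 [32, 73, 2, 1, 1, 1, 20, 13, 13, 77, 294, 321, 351]
0.64 [41, 72, 1, 1, 1, 2, 21, 13, 13, 80, 312, 336, 353]
0.66 [30, 15, 2, 2, 2, 1, 23, 14, 149, 241, 312, 333, 333]
0.68 [9, 2, 2, 2, 2, 2, 26, 55, 146, 201, 301, 317, 320]
0.7 [2, 1, 2, 2, 2, 2, 28, 55, 139, 159, 155, 152, -1]
0.72 [46, 3, 2, 2, 2, 3, 27, 47, 108, 31, -1, -1, -1]
0.74 [49, 47, 2, 2, 2, 2, 24, 34, 33, 34, 35, 34, 3]
0.76 [44, 42, 21, 21, 35, 46, 56, 16, 2, 2, 2, 2, 16]
0.78 [92, 89, 96, 97, 94, 95, 96, 85, 2, 2, 23, 20, 18]
```

Emit:
send_rows(steps=[{"offset": [0,5,0],"yaw": 7,"claw": 0},{"offset": [0,5,0],"yaw": 7,"claw": 0},{"offset": [0,5,0],"yaw": 7,"claw": 0},{"offset": [0,5,0],"yaw": 7,"claw": 0},{"offset": [0,5,0],"yaw": 7,"claw": 0},{"offset": [0,5,0],"yaw": 7,"claw": 0},{"offset": [0,0,0],"yaw": 7,"claw": 0},{"offset": [0,0,0],"yaw": 7,"claw": 0}])

```text
clock: 10.08
position: [0.6195, -0.2052, 0.1641]
tool_rot: [0.272, 0.962, 0.008, 0.003]
ft_force: [0.7, 0.3, -0.1]
grip_width: -0.0
```

Emit:
send_rows(steps=[{"offset": [0,0,0],"yaw": 7,"claw": 0},{"offset": [0,0,0],"yaw": 7,"claw": 0},{"offset": [0,0,0],"yaw": 7,"claw": 0},{"offset": [0,0,0],"yaw": 7,"claw": 0},{"offset": [0,0,0],"yaw": 5,"claw": 0},{"offset": [0,0,0],"yaw": 0,"claw": 0},{"offset": [0,0,0],"yaw": 0,"claw": 0},{"offset": [0,0,0],"yaw": 0,"claw": 0}])

```text
clock: 10.75
position: [0.618, -0.1925, 0.1648]
tool_rot: [-0.023, 1.0, 0.01, -0.002]
ft_force: [0.3, 0.1, 0.3]
grip_width: -0.0
```

```bash
python3 look.py 8 wrist; python3 -c "
from h import *;o=observe();print(o['q'],Rt.from_quat(o['tool_rot']).as_matrix()[:,2])"
```

```text
10.75 [ 0.618  -0.1925  0.1648] -177.36 -3.5648144641412144e-05 [0.3 0.1 0.3]
[-0.35850313  0.54930581  1.65697123  0.02055436  0.94661113 -1.98724442] [-0.00463022  0.01954466 -0.99979826]
```

View pics/wrist8.png

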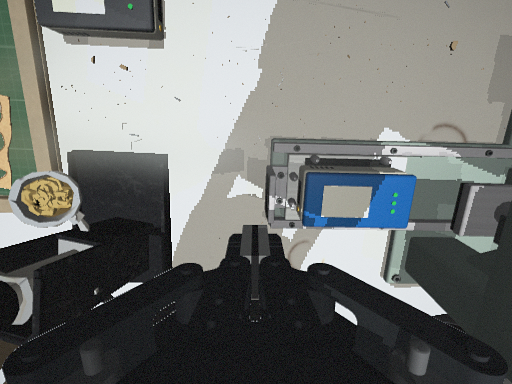

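Emit:
send_rows(steps=[{"offset": [0,-8,0],"yaw": -7,"claw": 0},{"offset": [0,-8,0],"yaw": -7,"claw": 0},{"offset": [0,-8,0],"yaw": -7,"claw": 0},{"offset": [1,-8,0],"yaw": -7,"claw": 0},{"offset": [1,-4,-10],"yaw": -7,"claw": 0},{"offset": [0,0,-20],"yaw": -7,"claw": 0},{"offset": [0,0,-20],"yaw": -3,"claw": 0},{"offset": [0,0,-15],"yaw": 0,"claw": 0}])

```text
clock: 11.47
position: [0.6224, -0.2295, 0.1023]
tool_rot: [0.378, 0.926, 0.01, 0.006]
ft_force: [-0.1, -0.1, -0.6]
grip_width: -0.0001
```

Emit:
send_rows(steps=[{"offset": [0,0,-15],"yaw": 0,"claw": 0},{"offset": [0,0,-15],"yaw": 0,"claw": 0},{"offset": [0,0,-10],"yaw": 0,"claw": 0},{"offset": [0,0,0],"yaw": 0,"claw": 0},{"offset": [0,0,0],"yaw": 0,"claw": 0},{"offset": [0,0,0],"yaw": 0,"claw": 0},{"offset": [0,0,0],"yaw": 0,"claw": 0},{"offset": [0,0,0],"yaw": 0,"claw": 0}])

```text
clock: 12.13
position: [0.6213, -0.2286, 0.0591]
tool_rot: [0.384, 0.923, 0.01, 0.004]
ft_force: [0.0, 0.8, -0.4]
grip_width: -0.0001
```

```bash
python3 look.py 9 scene wrist; python3 -c "
from h import *;o=observe();print(o['q'],Rt.from_quat(o['tool_rot']).as_matrix()[:,2])
a=cv2.imread('pics/scene9.png')[100:290,130:330];b=cv2.imread('pics/wrist9.png')
cv2.imwrite('pics/c9.png',np.hstack([cv2.resize(a,(400,380)),cv2.resize(b,(400,380))]))"
```

```text
12.1833 [ 0.6215 -0.2287  0.0593] 134.84 0.00022774516005627345 [ 0.4  0.3 -0.1]
[-0.40976497  0.68768118  1.70509225  0.0299364   0.74074058 -1.21442471] [ 0.01566012  0.01522022 -0.99976152]
```

View pics/c9.png

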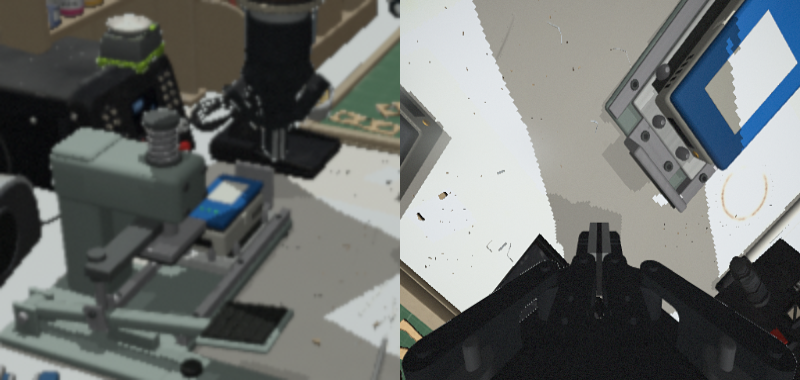

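Emit:
send_rows(steps=[{"offset": [0,6,-4],"yaw": 0,"claw": 0},{"offset": [0,8,-4],"yaw": 0,"claw": 0},{"offset": [0,8,0],"yaw": 0,"claw": 0},{"offset": [0,8,0],"yaw": 0,"claw": 0},{"offset": [0,8,0],"yaw": 0,"claw": 0},{"offset": [0,8,0],"yaw": 0,"claw": 0},{"offset": [0,8,0],"yaw": 0,"claw": 0},{"offset": [0,8,0],"yaw": 0,"claw": 0}])

```text
clock: 12.9
position: [0.6213, -0.1616, 0.0513]
tool_rot: [0.384, 0.923, 0.01, 0.005]
ft_force: [-1.7, -2.5, -0.3]
grip_width: 0.0
```

```bash
python3 look.py 10 scene wrist; python3 -c "
from h import *;o=observe();print(o['q'],Rt.from_quat(o['tool_rot']).as_matrix()[:,2])
a=cv2.imread('pics/scene10.png')[100:290,130:330];b=cv2.imread('pics/wrist10.png')
cv2.imwrite('pics/c10.png',np.hstack([cv2.resize(a,(400,380)),cv2.resize(b,(400,380))]))"
```

```text
12.95 [ 0.6212 -0.16    0.0512] 134.85 0.0001841910145647372 [ 0.6  3.2 -0.1]
[-0.3113707   0.67616314  1.76191775  0.02945819  0.69250498 -1.1170981 ] [ 0.01643967  0.01446437 -0.99976023]
```

View pics/c10.png

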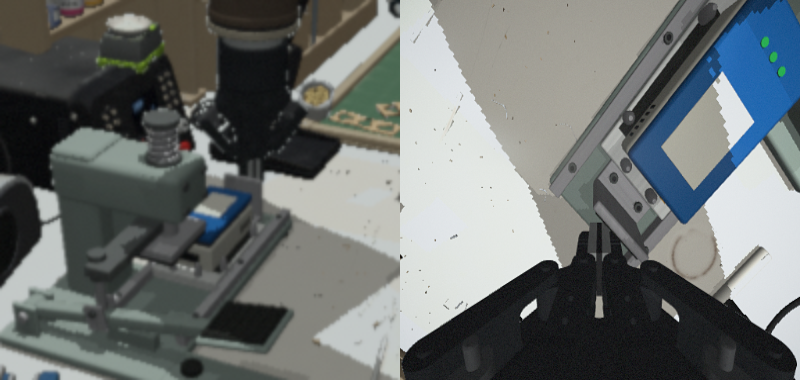

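Emit:
send_rows(steps=[{"offset": [0,8,0],"yaw": 0,"claw": 0},{"offset": [0,8,0],"yaw": 0,"claw": 0},{"offset": [0,8,0],"yaw": 0,"claw": 0},{"offset": [0,8,0],"yaw": 0,"claw": 0},{"offset": [0,8,0],"yaw": 0,"claw": 0},{"offset": [0,6,0],"yaw": 0,"claw": 0},{"offset": [0,4,0],"yaw": 0,"claw": 0},{"offset": [0,0,0],"yaw": 0,"claw": 0}])

```text
clock: 13.67
position: [0.621, -0.1062, 0.0513]
tool_rot: [0.384, 0.923, 0.01, 0.005]
ft_force: [-1.0, -1.9, -0.1]
grip_width: 0.0002
```

```bash
python3 look.py 11 scene wrist; python3 -c "
from h import *;
a=cv2.imread('pics/scene11.png')[100:290,130:330];b=cv2.imread('pics/wrist11.png')
cv2.imwrite('pics/c11.png',np.hstack([cv2.resize(a,(400,380)),cv2.resize(b,(400,380))]))"
```

```text
13.7167 [ 0.6211 -0.1065  0.0513] 134.87 0.0005787483584706124 [-1.1  0.7  0.6]
```

View pics/c11.png

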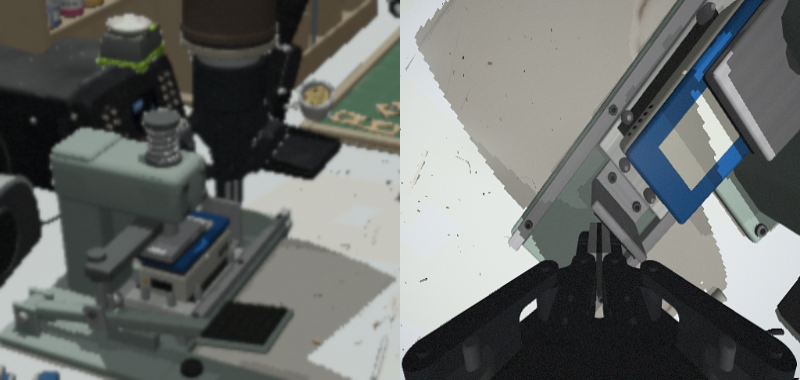

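Emit:
send_rows(steps=[{"offset": [0,5,0],"yaw": 0,"claw": 0},{"offset": [0,5,0],"yaw": 0,"claw": 0},{"offset": [0,4,0],"yaw": 0,"claw": 0},{"offset": [0,4,0],"yaw": 0,"claw": 0},{"offset": [0,3,0],"yaw": 0,"claw": 0},{"offset": [0,3,0],"yaw": 0,"claw": 0},{"offset": [0,3,0],"yaw": 0,"claw": 0},{"offset": [0,2,0],"yaw": 0,"claw": 0}])

```text
clock: 14.43
position: [0.621, -0.0765, 0.0513]
tool_rot: [0.384, 0.923, 0.009, 0.005]
ft_force: [-1.3, -2.0, -0.6]
grip_width: 0.0003
```

Emit:
send_rows(steps=[{"offset": [0,2,0],"yaw": 0,"claw": 0},{"offset": [0,2,0],"yaw": 0,"claw": 0},{"offset": [0,2,0],"yaw": 0,"claw": 0},{"offset": [0,2,0],"yaw": 0,"claw": 0},{"offset": [0,2,0],"yaw": 0,"claw": 0},{"offset": [0,2,0],"yaw": 0,"claw": 0},{"offset": [0,2,0],"yaw": 0,"claw": 0},{"offset": [0,2,0],"yaw": 0,"claw": 0}])

```text
clock: 15.1
position: [0.6211, -0.075, 0.0516]
tool_rot: [0.383, 0.924, 0.002, 0.009]
ft_force: [-4.2, -22.9, -0.5]
grip_width: 0.0001
```

```bash
python3 look.py 12 scene wrist; python3 -c "
from h import *;
a=cv2.imread('pics/scene12.png')[100:290,130:330];b=cv2.imread('pics/wrist12.png')
cv2.imwrite('pics/c12.png',np.hstack([cv2.resize(a,(400,380)),cv2.resize(b,(400,380))]))"
```

```text
15.15 [ 0.6211 -0.0749  0.0516] 134.96 -0.00011876847569472665 [ -3.4 -23.6  -1.3]
```

View pics/c12.png

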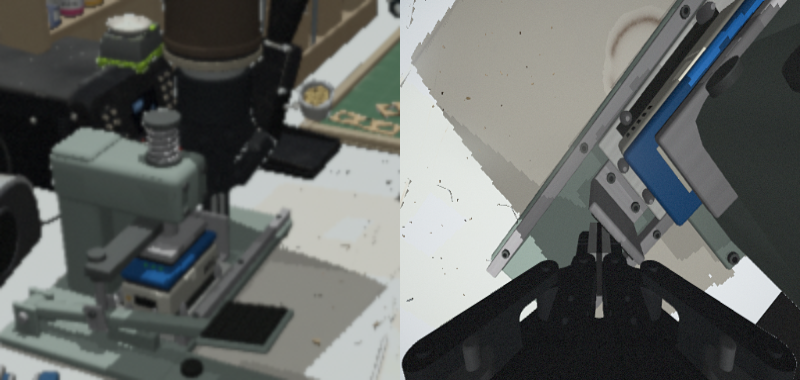

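Emit:
send_rows(steps=[{"offset": [0,-10,0],"yaw": 0,"claw": 0},{"offset": [0,-20,0],"yaw": 0,"claw": 0},{"offset": [0,-25,10],"yaw": 0,"claw": 0},{"offset": [0,-15,30],"yaw": 0,"claw": 0},{"offset": [0,0,40],"yaw": 0,"claw": 0},{"offset": [-10,0,40],"yaw": 0,"claw": 0},{"offset": [-20,0,40],"yaw": 0,"claw": 0},{"offset": [-30,0,20],"yaw": 0,"claw": 0}])

```text
clock: 15.87
position: [0.5625, -0.1481, 0.2293]
tool_rot: [0.383, 0.924, 0.003, 0.007]
ft_force: [-0.1, -0.5, 0.3]
grip_width: 0.0001
```

Emit:
send_rows(steps=[{"offset": [-28,20,0],"yaw": 0,"claw": 0},{"offset": [-20,30,0],"yaw": 0,"claw": 0},{"offset": [0,35,0],"yaw": 0,"claw": 0},{"offset": [0,35,0],"yaw": 0,"claw": 0},{"offset": [0,35,0],"yaw": 0,"claw": 0},{"offset": [0,30,0],"yaw": 0,"claw": 0},{"offset": [0,20,0],"yaw": 0,"claw": 0},{"offset": [0,0,0],"yaw": 0,"claw": 0}])

```text
clock: 16.53
position: [0.5108, 0.0629, 0.2388]
tool_rot: [0.387, 0.922, 0.005, 0.014]
ft_force: [0.0, -0.1, 0.2]
grip_width: 0.0001
```

```bash
python3 look.py 13 scene wrist top; python3 -c "
from h import *;
a=cv2.imread('pics/top13.png')[120:290,130:330];b=cv2.imread('pics/wrist13.png')
cv2.imwrite('pics/c13.png',np.hstack([cv2.resize(a,(400,380)),cv2.resize(b,(400,380))]))
a=cv2.imread('pics/scene13.png')[100:310,130:330];cv2.imwrite('pics/s13.png',cv2.resize(a,(600,600)))"
```

```text
16.6333 [0.5109 0.0604 0.2387] 134.49 2.2066305368282332e-05 [ 0.5 -0.4  0.1]
```

View pics/c13.png

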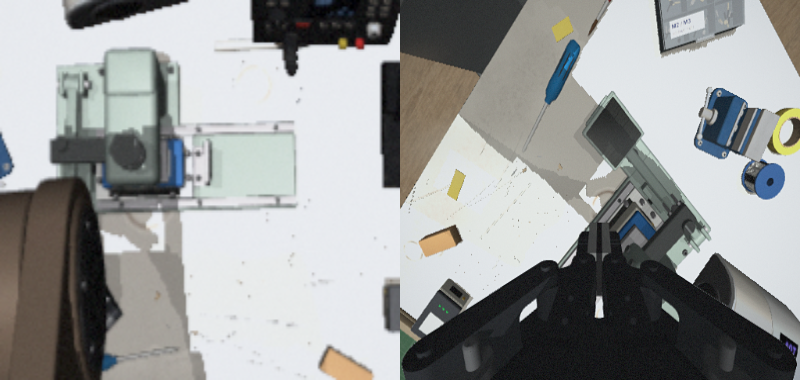

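View pics/s13.png

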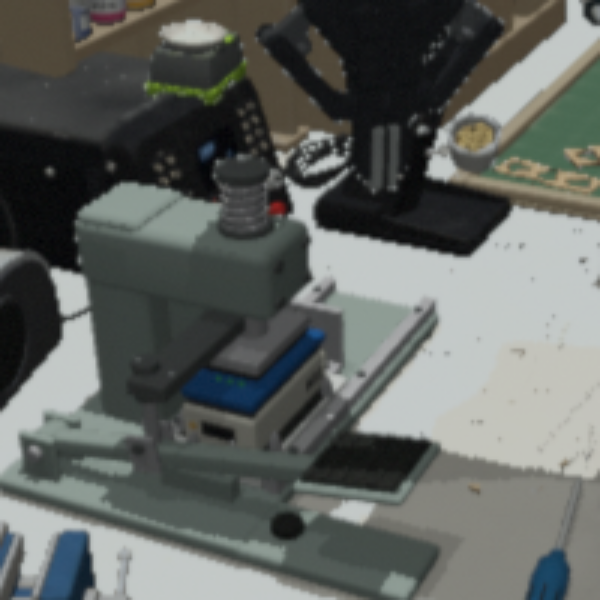

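Run:
```python
from h import *
z=np.load("pics/top13.npz");c=get_calibration("top");T=cloud(c,z["d"])
M=(T[...,2]>.06)&(T[...,2]<.08)&(T[...,1]<-.04)&(T[...,1]>-.12)&(T[...,0]>.59)&(T[...,0]<.66);q=T[M];print(len(q),np.median(q,0),q.min(0),q.max(0))
z=np.load("pics/wrist13.npz");c=dict(get_calibration("wrist"));c["R"]=z["R"];c["t"]=z["t"];P=cloud(c,z["d"])
g=cv2.cvtColor(z["im"],cv2.COLOR_RGB2GRAY);m=((g<75)*255).astype(np.uint8);m[200:]=0;m[:90]=0;m[:,:225]=0;m[:,:290][:, :230]=0;m[:,290:]=0
m=cv2.morphologyEx(m,cv2.MORPH_OPEN,np.ones((5,5)))
cs,_=cv2.findContours(m,0,2);k=max(cs,key=cv2.contourArea);print(cv2.boundingRect(k))
mm=np.zeros_like(m);cv2.drawContours(mm,[k],-1,255,-1);Q=P[(mm>0)&(z["d"]>0)];print(np.median(Q,0),Q[:,2].min(),Q[:,2].max())
r=cv2.minAreaRect((Q[:,:2]*1000).astype(np.float32));print(r)
```

```text
55 [ 0.621389   -0.06024258  0.0705729 ] [ 0.5992415  -0.06274518  0.065083  ] [ 0.64390786 -0.05761721  0.07647376]
(240, 100, 50, 58)
[0.48769533 0.10884642 0.08879634] 0.08137596353966257 0.0940072828024275
((496.2193603515625, 108.87812042236328), (56.47501754760742, 50.70500183105469), 2.326931953430176)
```

Emit:
send_rows(steps=[{"offset": [-5,15,0],"yaw": 0,"claw": 0},{"offset": [-5,20,-15],"yaw": 0,"claw": 0},{"offset": [-3,10,-25],"yaw": 0,"claw": 0},{"offset": [0,0,-25],"yaw": 0,"claw": 0},{"offset": [0,0,-25],"yaw": 0,"claw": 0},{"offset": [0,0,-15],"yaw": 0,"claw": 0},{"offset": [0,0,0],"yaw": 0,"claw": 0},{"offset": [0,0,0],"yaw": 0,"claw": 0}])

```text
clock: 17.35
position: [0.5005, 0.0978, 0.1313]
tool_rot: [0.392, 0.92, 0.006, 0.017]
ft_force: [0.1, 0.3, 0.4]
grip_width: 0.0002
```

Emit:
send_rows(steps=[{"offset": [-2,5,-10],"yaw": 0,"claw": 0},{"offset": [-2,5,-10],"yaw": 0,"claw": 0},{"offset": [0,2,-8],"yaw": 0,"claw": 0},{"offset": [0,0,-5],"yaw": 0,"claw": 0},{"offset": [0,0,0],"yaw": 0,"claw": 0},{"offset": [0,0,0],"yaw": 0,"claw": 0},{"offset": [0,0,0],"yaw": 0,"claw": 0},{"offset": [0,0,0],"yaw": 0,"claw": 0}])

```text
clock: 18.02
position: [0.4987, 0.1099, 0.0983]
tool_rot: [0.393, 0.919, 0.007, 0.019]
ft_force: [-0.0, -0.2, 0.1]
grip_width: 0.0003
```

```bash
python3 look.py 14 scene; python3 -c "
from h import *;
a=cv2.imread('pics/scene14.png')[150:310,130:330];cv2.imwrite('pics/s14.png',cv2.resize(a,(700,560)))"
```

```text
18.0167 [0.4987 0.1099 0.0983] 133.71 0.0002558316460531551 [-0.  -0.2  0.1]
```

View pics/s14.png

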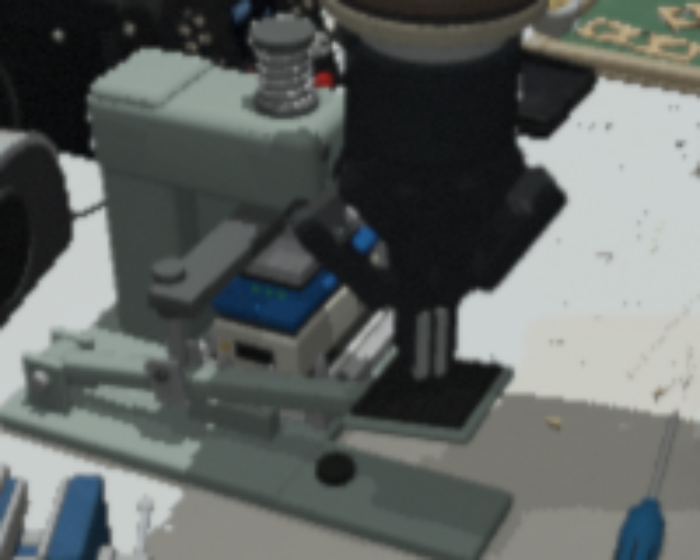

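Emit:
send_rows(steps=[{"offset": [0,0,-6],"yaw": 0,"claw": 0},{"offset": [0,0,-6],"yaw": 0,"claw": 0},{"offset": [0,0,-6],"yaw": 0,"claw": 0},{"offset": [0,0,-6],"yaw": 0,"claw": 0},{"offset": [0,0,-6],"yaw": 0,"claw": 0},{"offset": [0,0,-6],"yaw": 0,"claw": 0},{"offset": [0,0,-5],"yaw": 0,"claw": 0},{"offset": [0,0,-5],"yaw": 0,"claw": 0}])

```text
clock: 18.73
position: [0.4977, 0.1098, 0.0491]
tool_rot: [0.393, 0.919, 0.007, 0.019]
ft_force: [-3.4, 0.7, 11.6]
grip_width: 0.0
```

Emit:
send_rows(steps=[{"offset": [0,0,-2],"yaw": 0,"claw": 0},{"offset": [0,0,-2],"yaw": 0,"claw": 0},{"offset": [0,0,-2],"yaw": 0,"claw": 0},{"offset": [0,0,-2],"yaw": 0,"claw": 0},{"offset": [0,0,-2],"yaw": 0,"claw": 0},{"offset": [0,0,-2],"yaw": 0,"claw": 0},{"offset": [0,0,-2],"yaw": 0,"claw": 0},{"offset": [0,0,-2],"yaw": 0,"claw": 0}])

```text
clock: 19.4
position: [0.4977, 0.1099, 0.0454]
tool_rot: [0.393, 0.919, 0.009, 0.022]
ft_force: [-18.5, -2.0, 74.2]
grip_width: 0.0001
```

```bash
python3 look.py 15 scene; python3 -c "
from h import *;
a=cv2.imread('pics/scene15.png')[150:310,130:330];cv2.imwrite('pics/s15.png',cv2.resize(a,(700,560)))"
```

```text
19.4 [0.4977 0.1099 0.0454] 133.68 0.0001053478348671583 [-18.5  -2.   74.2]
```

View pics/s15.png

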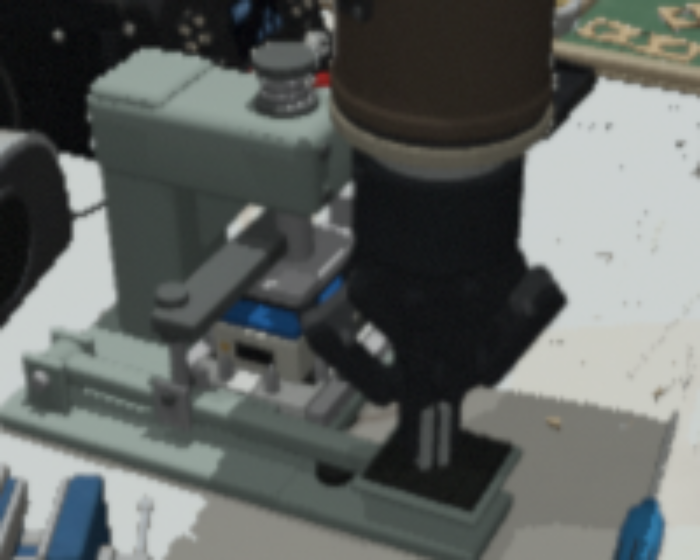

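The pedal is hard on its stop: 74 N on the tool, no further travel, and the lid shows no gap. I'll let it rise with the tool following, then move clear.

Emit:
send_rows(steps=[{"offset": [0,0,3],"yaw": 0,"claw": 0},{"offset": [0,0,6],"yaw": 0,"claw": 0},{"offset": [0,0,8],"yaw": 0,"claw": 0},{"offset": [0,0,8],"yaw": 0,"claw": 0},{"offset": [0,0,8],"yaw": 0,"claw": 0},{"offset": [0,0,12],"yaw": 0,"claw": 0},{"offset": [0,0,20],"yaw": 0,"claw": 0},{"offset": [-3,0,30],"yaw": 0,"claw": 0}])

```text
clock: 20.12
position: [0.4931, 0.1094, 0.1408]
tool_rot: [0.393, 0.919, 0.007, 0.02]
ft_force: [-1.5, 0.9, 0.1]
grip_width: -0.0001
```

Emit:
send_rows(steps=[{"offset": [0,-5,35],"yaw": 0,"claw": 0},{"offset": [0,-25,30],"yaw": 0,"claw": 0},{"offset": [0,-35,20],"yaw": 0,"claw": 0},{"offset": [0,-35,0],"yaw": 0,"claw": 0},{"offset": [0,-35,0],"yaw": 0,"claw": 0},{"offset": [0,-35,0],"yaw": 0,"claw": 0},{"offset": [0,-35,0],"yaw": 0,"claw": 0},{"offset": [0,-35,0],"yaw": 0,"claw": 0}])

```text
clock: 20.78
position: [0.4913, -0.1341, 0.2389]
tool_rot: [0.388, 0.921, 0.009, 0.023]
ft_force: [0.7, 0.1, 0.6]
grip_width: -0.0001
```

Emit:
send_rows(steps=[{"offset": [0,-35,0],"yaw": 0,"claw": 0},{"offset": [0,-35,0],"yaw": 0,"claw": 0},{"offset": [0,-20,0],"yaw": 0,"claw": 0},{"offset": [0,0,0],"yaw": 0,"claw": 0},{"offset": [0,0,0],"yaw": 0,"claw": 0},{"offset": [0,0,0],"yaw": 0,"claw": 0},{"offset": [0,0,0],"yaw": 0,"claw": 0},{"offset": [0,0,0],"yaw": 0,"claw": 0}])

```text
clock: 21.45
position: [0.4879, -0.2332, 0.2398]
tool_rot: [0.391, 0.92, 0.009, 0.022]
ft_force: [-0.1, -0.5, 0.2]
grip_width: 0.0001
```

```bash
python3 look.py 16 scene top
python3 - <<'E'
from h import *
a=cv2.imread('pics/scene16.png')[150:310,130:330];cv2.imwrite('pics/s16.png',cv2.resize(a,(700,560)))
z=np.load("pics/top16.npz");c=get_calibration("top");T=cloud(c,z["d"])
h=cv2.cvtColor(z["im"],cv2.COLOR_RGB2HSV);k=cv2.inRange(h,(98,120,40),(120,255,255));k[:,:180]=0;k[:,245:]=0;k[:170]=0;k[225:]=0
k=cv2.erode(k,np.ones((2,2)))
print("lid top z (top cam)",(k>0).sum(),np.percentile(T[k>0][:,2],[25,50,75]))
M=(T[...,2]>.06)&(T[...,2]<.08)&(T[...,1]<-.04)&(T[...,1]>-.12)&(T[...,0]>.59)&(T[...,0]<.66);print("plate",np.median(T[M],0))
M=(abs(T[...,0]-.4975)<.015)&(abs(T[...,1]-.107)<.015);print("tread",np.median(T[M][:,2]))
z=np.load("pics/scene16.npz");c=get_calibration("scene");S=cloud(c,z["d"])
h=cv2.cvtColor(z["im"],cv2.COLOR_RGB2HSV);k=cv2.inRange(h,(98,120,40),(120,255,255));M=(k>0)&(abs(S[...,0]-.62)<.03)&(abs(S[...,1]-.02)<.055)
print("lid scene z",M.sum(),np.percentile(S[M][:,2],[5,50,90,98]))
z0=np.load("pics/scene13.npz");S=cloud(c,z0["d"]);h=cv2.cvtColor(z0["im"],cv2.COLOR_RGB2HSV);k=cv2.inRange(h,(98,120,40),(120,255,255));M=(k>0)&(abs(S[...,0]-.62)<.03)&(abs(S[...,1]-.02)<.055)
print("before",M.sum(),np.percentile(S[M][:,2],[5,50,90,98]))
E
```

```text
21.5 [ 0.4879 -0.2331  0.2398] 133.94 -0.0002006128407091345 [-0.4 -0.2 -0.3]
lid top z (top cam) 109 [0.06284699 0.06431275 0.06564538]
plate [ 0.62121008 -0.0602088   0.06983798]
tread 0.0863665026364692
lid scene z 452 [0.0633682  0.06693635 0.0681581  0.06881596]
before 444 [0.06723681 0.07274705 0.07414938 0.07513944]
```

View pics/s16.png

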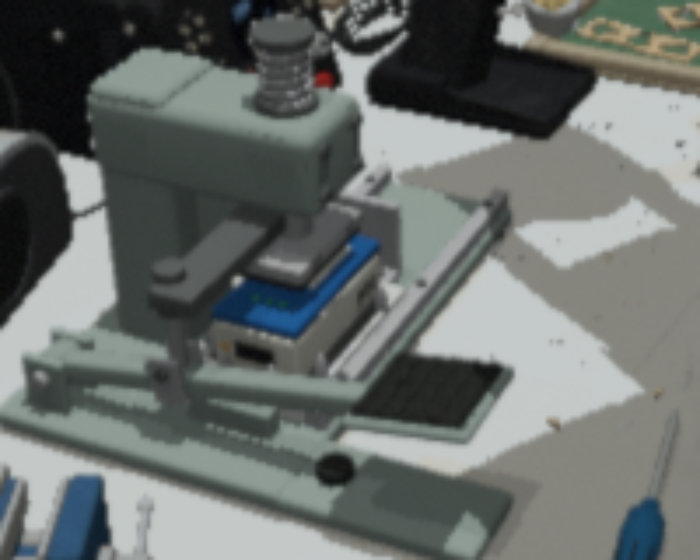

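View pics/top16.png

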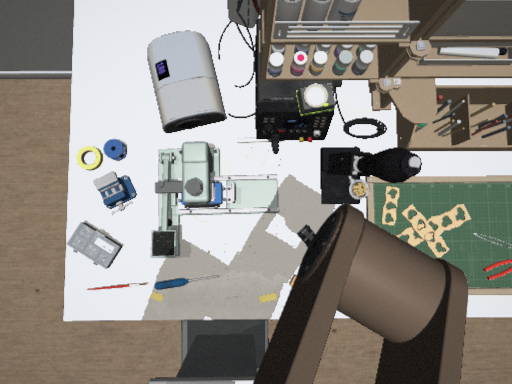

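```bash
python3 -c "
from station import *
print(job_done())"
```

```text
the job is handed in; nothing more can be done
None
```

The case is closed. I laid it in the nest, pushed the slide in to its stop, pressed the pedal right down and let it come back up. I handed the job in at about 21.5 s.

**Last checks:**
- **Lid:** the scene camera's depth shows it about 6 mm lower than before pressing. Its top reads 67 mm there and 64 mm on the top camera, against 66 mm expected.
- **Pedal:** at the bottom it stood hard on its stop, with no further travel at 74 N on the tool. Afterwards the tread was back at its rest height of 86 mm.
- **Slide:** it stopped hard, at about 23 N, after about 116 mm of travel. Its push plate was in the same place before and after pressing.
- **Robot:** it is clear of everything, and the contact force reads about zero.

**Disagreements:**
- The wrist camera read positions 2–3 mm off the top camera at longer range, so I mostly went by the top camera and close-up wrist views.
- The tool ended up tilted by about 1–3° over the moves. This did not affect the result.
- I never moved to the case with the dark lid, but the arm hid it in the last top view, so I did not re-measure its position.

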